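# Tare a bowl and slide the scale home under the dispenser

## Task

Get the dispenser ready to fill a bowl: gently stand the empty steel bowl upright in the middle of the scale's round pan and let go, and then press the tare button on the scale fully down and let it come up. After that push the scale's carriage along its rails, without jolting the bowl or slamming it, until it is fully home against its stop under the dispenser, and back away, leaving the white plate and the wooden spatula where they lie.

Things in the scene. Friction and masses are not known exactly. Their poses are not given: they have to be found in the camera images.
- dispenser: Fixed portion dispenser: steel base (x = +-85, y = -125 to +405 mm, rails to 28 mm high), steel column at y = -121 to -96 mm and a mint-green hopper overhanging from it. Origin on the counter straight under the spout; z up; -y is the way the carriage slides home (to the column); -x is the side towards the robot.
- hopper_edge (a point): Middle of the lower edge of the hopper's open (+y) end, 149 mm from the dispenser's z axis, 200 mm above the counter; axes as the dispenser's. The hopper spans x = +-83, y = -124 to +152 mm, z = 200 to 340 mm; a spout 44 mm wide hangs to 167 mm. The push plate ends 27 mm inside this edge: a vertical tool cannot follow it, so lean the tool back 30 to 45 degrees towards +y.
- carriage (a joint): Travel of the scale's carriage along the dispenser's -y, in m: 0 = pulled out, 0.27 = fully home at its rigid stop, pan centred under the spout. It starts near 0, stays where it is left; friction about 5 N, mass 1.2 kg. It carries the white kitchen scale: body 150 x 145 mm, top 70 mm above the counter, with a lower console (40 mm deep, top 56 mm) on its outer (+y) side.
- pan (a point): Centre of the top of the scale's round steel pan (130 mm diameter, 78 mm above the counter), rides on the carriage; axes as the dispenser's.
- push_plate (a point): Centre of the outer (+y) face of the upright aluminium push plate at the trailing end of the carriage: 80 mm wide along x, 8 mm thick, from 28 to 70 mm above the counter; this point lies at 50 mm, 122 mm behind the pan's centre. Axes as the dispenser's; push it towards -y.
- tare_top (a point): Centre of the face of the round grey tare button (28 mm diameter) on the scale's outer console, beside its dark display: 97 mm outward (+y) of the pan's centre, 35 mm to the -x side, 69 mm above the counter. Its z axis points out of the button, leaning 26 degrees (0.45 rad) from vertical towards +y. Press along -z with the tool leaning so, to keep clear of the bowl's rim.
- tare (a joint): Press of the tare button in m: 0 = up, 0.006 = fully down; it springs back. Fully down takes 4 N.
- bowl_mid (a point): Centre of the loose empty steel bowl, half-way up (30 mm above its foot) on its axis; z is the bowl's axis. Rim 124 mm outside diameter, 60 mm high, wall 4 mm; the wall is nearly upright from 22 mm height (116 mm diameter) to the rim, the foot 72 mm wide. About 0.18 kg. Can be pinched by its rim, one finger inside.
- bowl: The same bowl; origin at the centre of the underside of its foot.
- plate: White side plate, 160 mm diameter, 22 mm high, lying on the counter; origin under its centre. Leave alone.
- spatula: Wooden spatula 260 mm long, lying along its x on the counter. Leave alone.
There are look-alikes about, which are no part of the job. What is shaped like the bowl but red or turquoise is not meant.

How it is judged:
By the outcome, as a careful person would: the job done as asked, in the order asked, and still so for the second after the job is handed in, with the robot touching nothing.
It also fails if it takes over 51 s, if anything falls off the work surface, if the arm or the gripper's body presses on something with over 40 N, if the wrist force passes 120 N, or if a joint passes its speed limit or range.

## Robot

A 6-joint arm with a two-finger parallel gripper is mounted at the origin on the work surface. World frame = base frame: x ahead of the robot, y to its left, z up, the work surface at z = 0. Lengths are in m, angles in rad, forces in N, time in s.
With the tool pointing down it reaches from about 0.4 to 0.825 m from the base axis. Payload 7 kg.
Tool frame: the origin (TCP) lies at the very end of the fingers, on their centre line; the grasp point (between the pads) lies 19 mm behind it (arm.pinch_z is the z of the grasp point in the tool frame, in m); z points along the fingers, y is the direction in which the jaws open and shut (so a half turn about z gives the same grasp; the last joint's range is limited). The gripper opens to 88 mm and grips with 3 to 60 N. Pads are 19 mm wide; open, the fingers measure 130 mm over their backs; the gripper's body (78 mm by 193 mm) begins 47 mm behind the grasp point.
Start: joints at [-0.831, 0.359, 0.012, 0, -1.224, -0.288], TCP at [0.295, -0.607, 0.227] pointing down, gripper open.
Joint ranges: [-3.07, 3.07], [-1.43, 2.12], [-1.02, 1.25], [-3.03, 1.67], [-3.05, -0], [-3.03, 3.03]. Speed limits (rad/s): [2.39, 2.39, 3.01, 3.14, 3.14, 3.14].

## Interface

Orientations are given as [roll, pitch, yaw] about the fixed x, y, z axes, in that order (R = Rz(yaw) Ry(pitch) Rx(roll)).
In Python, from station import arm gives the robot as it stands.
- The arm moves only by the tool drive_tool, never from a script. Its argument "targets" is a list of rows, each a list of 6 numbers: the shift along the world's x, y, z in units of 0.04 m (1.0 is 0.04 m), then the turn, a rotation vector about the world's x, y, z in units of 6 degrees (1.0 is 6 degrees). In form: [[x, y, z, wx, wy, wz], ...]. A call has 1 to 5 rows; each row shifts and turns the commanded pose from where the row before left it; what a row does not reach is not made up. A row lasts 1/8 s, in which the tool goes at most 62.5 mm and 10.7 degrees, less where a joint would pass 70% of its speed; a pose out of reach is approached as far as the arm can. A call with a number of a shift or a turn outside -1 to 1 is refused whole. A call with a gripper value outside its range is refused whole. "claw" is the opening, from 0 (shut) to 1 (fully open), set as the call begins (left out, the last holds). The fingers move at their own pace and stop on an object; "newtons" is the grip in N (left out, the last holds). Time passes only in rows, so rows that do not move let the fingers close. It gives the time, the measured TCP pose, the force and the opening at its end, in the units of the state.
- arm.get_state(): the state, without advancing time (a new reading comes with each control period).
- arm.grab_frame(name): name is "side" or "top"; returns (picture, depth): 400x640x3 uint8, red, green, blue; 400x640 float32, m along the optical axis (not along the pixel's ray), 0 where there is no reading.
- arm.get_calibration(name): a dict with "mtx" (3x3 intrinsics, pixels), "origin" and "rotation" of the camera in the world. Camera axes: x right, y up, looking along -z (the intrinsics and any distortion apply to the point x, -y, -z); pixel columns grow to the right and rows downward; lengths in m; the calibration is good to about 2 mm. A picture is of the moment at which its call begins. get_calibration takes no time and is no camera call.
- arm.job_done(): hands the job in, once; it reports no verdict.
Trained networks look in the newest picture that a camera, given by its name, has taken for a name from the list of things; names that differ only in an ending like _2 or _b are one class to them, and where a whole thing is asked for, a point or a joint stands for the part that bears it (a point fixed in the world has none). Each returns a list of dicts, best first, with "score" (0 to 1); they miss things now and then, are a little off and sometimes report something else, mostly with a low value. They report only what shows in the picture. A call takes as long as a camera call. They do not tell look-alikes from the thing itself.
- arm.search_frame(target, camera): "point" ([x, y, z] in m, in the coordinates of the camera as it stood for that picture, good to about 4 mm: the middle of the surface that is visible of it).
- arm.cut_out(target, camera): "pixels" (400x640 bool, what is visible of it).
- arm.landmark_of(target, camera): "point" ([x, y, z] in m, in the coordinates of the camera as it stood for that picture, good to about 4 mm: a listed point, or the origin of a listed thing).
The state is a dict: "t": time; "q": joint angles; "qd": joint speeds; "joint_efforts": joint torques, N m; "eef_pos": TCP position; "ee_rot": TCP orientation; "force": force on the tool from outside, world axes, zero at the start; "moment": the same for the moment, N m; "width": finger opening in m.
Only numpy, scipy, OpenCV 4.12 (cv2) and the standard library are available. Lean on these libraries where they do the work, as an engineer would, in place of code of your own. Each camera call takes 0.05 s, during which the arm holds its last target. There are 200 camera calls.

## Working session

There is one attempt and no reset: what is moved stays moved. The work goes in short steps, Python scripts to look and compute and a tool call to move; the robot and the scene stay as the last step left them, time stands still between calls to the robot, and variables do not carry over. Pictures are saved under pics/ and viewed, about 8 in all and at most 12, crops included, and the job is handed in when it is done.

Besides the shell and the picture viewer there is one more tool, called after "Call:" as name(argument=value, ...), one argument or row to a line, values as JSON. drive_tool: Moves the arm, as the interface text tells. Shifts and turns lie within -1 to 1; 1 stands for 0.04 m of shift or 6 degrees of turn. Its arguments: {"type":"object","properties":{"targets":{"type":"array"},"claw":{"type":"number"},"newtons":{"type":"number"}},"required":["targets"]}

```bash
ls; mkdir -p pics; cat > h.py <<'E'
from station import arm
import numpy as np, cv2
from scipy.spatial.transform import Rotation as R
def w(cam,p):
    c=arm.get_calibration(cam); return np.array(c["rotation"])@np.array(p)+np.array(c["origin"])
def px(cam,P):
    c=arm.get_calibration(cam); p=np.array(c["rotation"]).T@(np.array(P)-np.array(c["origin"]))
    v=np.array(c["mtx"])@np.array([p[0],-p[1],-p[2]]); return (v[:2]/v[2]).round().astype(int)
def save(cam,name,box=None,s=1):
    im,d=arm.grab_frame(cam)
    o=im[:,:,::-1]
    if box: o=o[box[1]:box[3],box[0]:box[2]]
    cv2.imwrite("pics/"+name,cv2.resize(o,None,fx=s,fy=s)); return im,d
def cloud(cam,d):
    c=arm.get_calibration(cam); K=np.array(c["mtx"]); v,u=np.mgrid[:d.shape[0],:d.shape[1]]
    p=np.stack([(u-K[0,2])/K[0,0]*d,-(v-K[1,2])/K[1,1]*d,-d],-1)
    return p@np.array(c["rotation"]).T+np.array(c["origin"])
E
python3 - <<'E'
from h import *
for c in("side","top"):
    save(c,c+"0.png"); k=arm.get_calibration(c); print(c,np.round(k["origin"],3),np.round(k["rotation"],2).tolist())
    for n in("dispenser","hopper_edge","pan","push_plate","tare_top","bowl_mid","plate","spatula"):
        print(n,[(round(r["score"],2),w(c,r["point"]).round(3).tolist(),px(c,w(c,r["point"])).tolist()) for r in arm.landmark_of(n,c)][:4])
print(arm.get_state())
E
```

```text
pics
side [0.249 0.858 0.984] [0.77, -0.0, -2.86]Traceback (most recent call last):
  File "<stdin>", line 5, in <module>
  File "h.py", line 8, in px
    v=np.array(c["mtx"])@np.array([p[0],-p[1],-p[2]]); return (v[:2]/v[2]).round().astype(int)
                                   ~^^^
IndexError: invalid index to scalar variable.
```

```bash
sed -i 's/np.array(c\["rotation"\])/R.from_euler("xyz",c["rotation"]).as_matrix()/' h.py
python3 - <<'E'
from h import *
for c in("side","top"):
    save(c,c+"0.png"); k=arm.get_calibration(c); print(c,np.round(k["origin"],3),np.round(k["rotation"],2).tolist())
    for n in("dispenser","hopper_edge","pan","push_plate","tare_top","bowl_mid","plate","spatula"):
        print(n,[(round(r["score"],2),w(c,r["point"]).round(3).tolist(),px(c,w(c,r["point"])).tolist()) for r in arm.landmark_of(n,c)][:4])
print(arm.get_state())
E
```

```text
side [0.249 0.858 0.984] [0.77, -0.0, -2.86]
dispenser [(0.76, [0.603, -0.171, 0.0], [303, 178])]
hopper_edge [(0.65, [0.556, -0.028, 0.201], [302, 163])]
pan [(0.86, [0.527, 0.081, 0.082], [301, 213])]
push_plate [(0.61, [0.489, 0.199, 0.051], [302, 249])]
tare_top [(0.42, [0.461, 0.165, 0.068], [313, 240])]
bowl_mid [(0.89, [0.407, 0.412, 0.031], [307, 321]), (0.87, [0.583, 0.406, 0.028], [248, 303]), (0.82, [0.34, 0.575, 0.032], [313, 389]), (0.66, [0.563, 0.59, 0.033], [225, 368])]
plate [(0.77, [0.52, -0.46, 0.002], [341, 139])]
spatula [(0.7, [0.363, -0.209, 0.001], [365, 183]), (0.5, [0.523, -0.461, 0.001], [340, 139])]
top [0.263 0.078 1.714] [0.14, 0.0, -1.58]
dispenser [(0.95, [0.604, -0.169, 0.001], [386, 174])]
hopper_edge [(0.58, [0.562, -0.021, 0.203], [353, 175])]
pan [(0.62, [0.562, -0.025, 0.198], [354, 175])]
push_plate [(0.79, [0.491, 0.202, 0.05], [294, 200])]
tare_top [(0.65, [0.531, -0.451, 0.004], [456, 191]), (0.43, [0.456, 0.164, 0.071], [304, 208])]
bowl_mid [(0.88, [0.407, 0.412, 0.028], [242, 222]), (0.72, [0.339, 0.578, 0.03], [199, 240]), (0.62, [0.566, 
[... 160 characters left out ...]
0])]
spatula [(0.6, [0.359, -0.204, -0.001], [396, 234])]
{'t': 1.0, 'q': array([-8.30927048e-01,  3.58574582e-01,  1.18583617e-02,  2.20036903e-05,
       -1.22411004e+00, -2.88088452e-01]), 'qd': array([-0.00117536, -0.00034171, -0.00013412, -0.00071053, -0.00081282,
        0.00136494]), 'joint_efforts': array([ 6.43352214e-04, -5.82396412e+01,  2.93301058e+01,  7.00261742e+00,
        1.23707435e-02, -5.24311517e-06]), 'eef_pos': array([ 0.29462741, -0.60725617,  0.22656351]), 'ee_rot': array([ 3.14156983e+00, -2.83474816e-05, -2.68980435e+00]), 'force': array([ 0.03755433,  0.28251293, -0.5252431 ]), 'moment': array([ 0.02366535, -0.007246  , -0.0042609 ]), 'width': 0.08771980246635325}
```

View pics/side0.png

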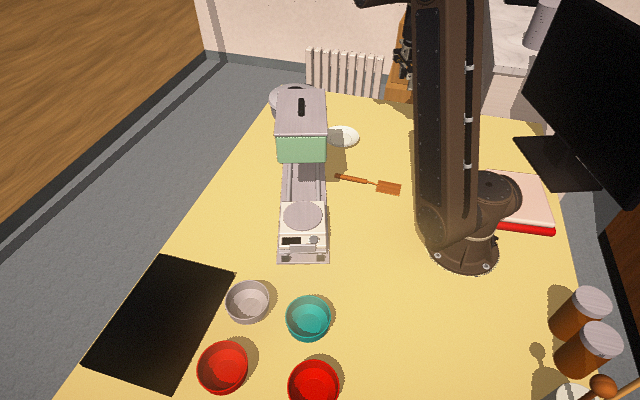

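View pics/top0.png

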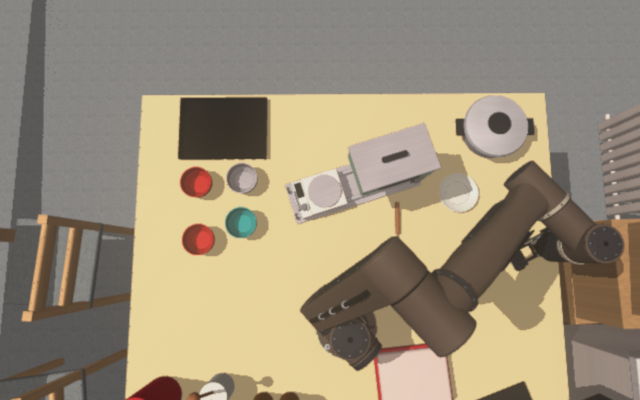

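```bash
python3 - <<'E'
from h import *
from scipy.optimize import least_squares
def fit(P):
    f=lambda c:np.hypot(P[:,0]-c[0],P[:,1]-c[1])-c[2]
    return least_squares(f,[*P[:,:2].mean(0),.06],loss="soft_l1",f_scale=.002).x.round(4)
for c in("side","top"):
    im,d=save(c,c+"1.png",(200,180,340,340) if c=="side" else (220,140,360,230),5)
    X=cloud(c,d)
    r=np.hypot(X[...,0]-.583,X[...,1]-.41)
    m=(r<.085)&(X[...,2]>.052)&(X[...,2]<.07)&(d>0); print(c,"rim",fit(X[m]),m.sum(),X[m][:,2].max(), "rim z quads",[round(float(np.percentile(X[m&(np.sign(X[...,0]-.583)==a)&(np.sign(X[...,1]-.41)==b)][:,2],90)),4) for a in(-1,1) for b in(-1,1)])
    r=np.hypot(X[...,0]-.527,X[...,1]-.082)
    m=(r<.075)&(X[...,2]>.0745)&(X[...,2]<.084)&(d>0); P=X[m]
    print("pan mean",P.mean(0).round(4),m.sum(), cv2.minEnclosingCircle(P[:,:2].astype(np.float32)))
    m=(X[...,2]>.19)&(X[...,2]<.36)&(np.hypot(X[...,0]-.6,X[...,1]+.17)<.25)&(X[...,2]>.33)
    print("hopper top rect",cv2.minAreaRect(X[m][:,:2].astype(np.float32)))
    for n in("carriage","push_plate","pan","tare_top"):
        print(n,[(round(r["score"],2),w(c,r["point"]).round(4).tolist()) for r in arm.landmark_of(n,c)][:2])
E
```

```text
side rim [0.5808 0.4115 0.0593] 297 0.06463610370374484 rim z quads [0.0618, 0.0615, 0.0608, 0.0619]
pan mean [0.5237 0.0859 0.0783] 891 ((0.5293711423873901, 0.08610276132822037), 0.07076692581176758)
hopper top rect ((0.5981542468070984, -0.15176421403884888), (0.016664572060108185, 0.08831948041915894), 18.004085540771484)Traceback (most recent call last):
  File "<stdin>", line 17, in <module>
ValueError: it knows: bowl, bowl_mid, dispenser, hopper_edge, pan, plate, push_plate, spatula, tare_top
```

View pics/side1.png

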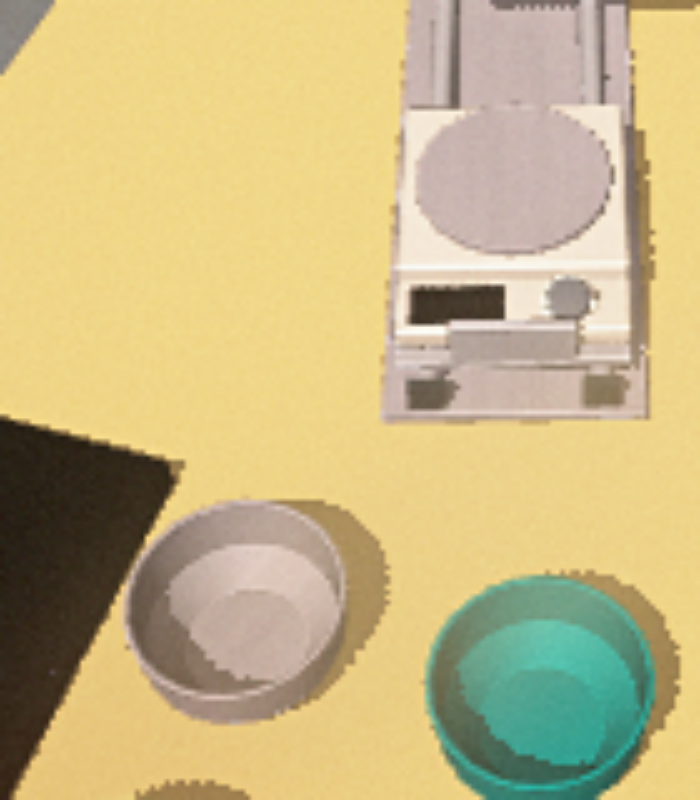

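```bash
cat >> h.py <<'E'
def ray(cam,uv,z):
    c=arm.get_calibration(cam); K=np.array(c["mtx"])
    d=R.from_euler("xyz",c["rotation"]).as_matrix()@np.array([(uv[0]-K[0,2])/K[0,0],-(uv[1]-K[1,2])/K[1,1],-1])
    o=np.array(c["origin"]); return (o+d*(z-o[2])/d[2])[:2].round(4)
def refine(cam,im,c0,z,r,ring=.012):
    # circle of radius r at height z: maximise radial grey contrast
    from scipy.optimize import minimize
    g=cv2.GaussianBlur(cv2.cvtColor(im,cv2.COLOR_RGB2GRAY),(0,0),.7).astype(np.float32)
    a=np.linspace(0,2*np.pi,120,endpoint=False)
    k=arm.get_calibration(cam);K=np.array(k["mtx"]);Rm=R.from_euler("xyz",k["rotation"]).as_matrix()
    def smp(c,r):
        P=np.stack([c[0]+r*np.cos(a),c[1]+r*np.sin(a),0*a+z],1)
        p=(P-np.array(k["origin"]))@Rm; p=p*[1,-1,-1]; v=p@K.T; v=v[:,:2]/v[:,2:]
        return cv2.remap(g,v[:,:1].astype(np.float32),v[:,1:].astype(np.float32),1).ravel()
    f=lambda c:-np.mean(smp(c,r+.003)-smp(c,r-.003))
    best=min(((f((c0[0]+i,c0[1]+j)),c0[0]+i,c0[1]+j) for i in np.arange(-ring,ring+.001,.001) for j in np.arange(-ring,ring+.001,.001)))
    return np.round(best,4)
E
python3 - <<'E'
from h import *
for c in("side","top"):
    im,d=arm.grab_frame(c)
    print(c,"pan",refine(c,im,(.527,.082),.078,.065))
    X=cloud(c,d)
    m=(X[...,2]>.315)&(np.abs(X[...,2]-.33)<.03)&(np.hypot(X[...,0]-.6,X[...,1]+.17)<.24)&(d>0)
    print(m.sum(),cv2.minAreaRect(X[m][:,:2].astype(np.float32)))
    for n in("push_plate","pan","tare_top","dispenser"):
        print(n,[(round(r["score"],2),w(c,r["point"]).round(4).tolist()) for r in arm.landmark_of(n,c)][:2])
E
```

```text
side pan [-29.9502   0.522    0.087 ]
2379 ((0.5985085964202881, -0.15333673357963562), (0.16617996990680695, 0.28571009635925293), 17.28561019897461)
push_plate [(0.86, [0.4888, 0.1989, 0.049])]
pan [(0.85, [0.5264, 0.0812, 0.0812])]
tare_top [(0.49, [0.4632, 0.1635, 0.0663]), (0.48, [0.487, 0.198, 0.0509])]
dispenser [(0.59, [0.6034, -0.1744, 0.0005])]
top pan [-17.1469   0.524    0.082 ]
3911 ((0.6009126901626587, -0.15347932279109955), (0.16652800142765045, 0.27753737568855286), 17.51420021057129)
push_plate [(0.96, [0.4878, 0.2007, 0.051])]
pan [(0.82, [0.5274, 0.0851, 0.0813])]
tare_top [(0.6, [0.4592, 0.1675, 0.0703])]
dispenser [(0.56, [0.6065, -0.1664, 0.0004])]
```

Call:
drive_tool(
  targets=[
    [0.3,0.5,1,0,0,0.8],
    [0.3,0.8,1,0,0,0.8],
    [0.3,1,0.9,0,0,0.8],
    [0.3,1,0.9,0,0,0.8],
    [0.3,1,0.9,0,0,0.8],
  ],
  claw=0.5,
)

```text
t: 2.17
eef_pos: [0.3547, -0.4339, 0.4159]
ee_rot: [-3.141, 0.0, -2.268]
force: [1.1, 0.2, 1.2]
width: 0.046
```

Call:
drive_tool(
  targets=[
    [0.2,1,0,0,0,0.64],
    [0.2,1,0,0,0,0.64],
    [0.2,1,0,0,0,0.64],
    [0.2,1,0,0,0,0.64],
    [0.2,1,0,0,0,0.64],
  ],
)

```text
t: 2.8
eef_pos: [0.3946, -0.234, 0.4148]
ee_rot: [-3.141, 0.0, -1.934]
force: [0.4, 0.3, -0.2]
width: 0.0436
```

Call:
drive_tool(
  targets=[
    [0.2,1,0,0,0,0.64],
    [0.2,1,0,0,0,0.64],
    [0.2,1,0,0,0,0.64],
    [0.2,1,0,0,0,0.64],
    [0.2,1,0,0,0,0.64],
  ],
)

```text
t: 3.42
eef_pos: [0.4346, -0.034, 0.4149]
ee_rot: [-3.141, 0.0, -1.598]
force: [1.3, 0.4, 0.3]
width: 0.0441
```

Call:
drive_tool(
  targets=[
    [0.2,1,0,0,0,0.64],
    [0.2,1,-0.5,0,0,0.64],
    [0.2,1,-1,0,0,0.64],
    [0.2,1,-1,0,0,0.64],
    [0.2,1,-1,0,0,0.64],
  ],
)

```text
t: 4.05
eef_pos: [0.4747, 0.1661, 0.2738]
ee_rot: [-3.14, 0.0, -1.263]
force: [1.5, -0.3, 0.0]
width: 0.0441
```

```bash
python3 - <<'E'
from h import *
for c in("side","top"):
    im,d=arm.grab_frame(c)
    print(c,[(round(r["score"],2),w(c,r["point"]).round(4).tolist()) for r in arm.landmark_of("bowl",c)][:4])
    X=cloud(c,d); r=np.hypot(X[...,0]-.582,X[...,1]-.411)
    m=(r<.075)&(X[...,2]>.056)&(X[...,2]<.066)&(d>0); print(m.sum(),cv2.minEnclosingCircle(X[m][:,:2].astype(np.float32)))
print(arm.get_state()["eef_pos"],arm.get_state()["ee_rot"],arm.get_state()["q"])
E
```

```text
side [(0.77, [0.5811, 0.4111, -0.0003]), (0.76, [0.3337, 0.5787, 0.0011]), (0.67, [0.5684, 0.5901, 0.0042]), (0.6, [0.4076, 0.4111, -0.0002])]
223 ((0.582506537437439, 0.4106258153915405), 0.06293003261089325)
top [(0.83, [0.3436, 0.581, -0.0005]), (0.77, [0.5848, 0.4136, 0.0035]), (0.65, [0.5641, 0.596, 0.0035])]
72 ((0.58437579870224, 0.4111000895500183), 0.061682261526584625)
[0.47443877 0.16501711 0.27393745] [ 3.13984543e+00 -1.12767192e-03 -1.26451961e+00] [ 7.26760603e-01  4.25707835e-02 -2.82216127e-01  3.33435708e-04
 -1.24806477e+00 -4.20590950e-01]
```

Call:
drive_tool(
  targets=[
    [0.21,0.95,-0.6,0,0,0],
    [0.21,0.95,-0.7,0,0,0],
    [0.21,0.95,-0.7,0,0,0],
    [0.21,0.95,-0.7,0,0,0],
    [0.21,0.95,-0.7,0,0,0],
  ],
)

```text
t: 4.88
eef_pos: [0.518, 0.3558, 0.1397]
ee_rot: [-3.139, 0.001, -1.267]
force: [0.9, 0.1, 0.2]
width: 0.0436
```

Call:
drive_tool(
  targets=[
    [0.22,0.95,-0.7,0,0,0],
    [0,0,0,0,0,0],
  ],
)

```text
t: 5.12
eef_pos: [0.5258, 0.3937, 0.1088]
ee_rot: [3.14, -0.001, -1.265]
force: [-0.4, -0.3, 1.1]
width: 0.0442
```

```bash
python3 - <<'E'
from h import *
save("side","side2.png",(200,220,340,340),5)
s=arm.get_state(); p=s["eef_pos"]; print(p,s["ee_rot"],px("side",p)); 
E
```

```text
[0.52594668 0.3929055  0.11033217] [ 3.14114698e+00 -7.10309320e-04 -1.26565741e+00] [266 289]
```

View pics/side2.png

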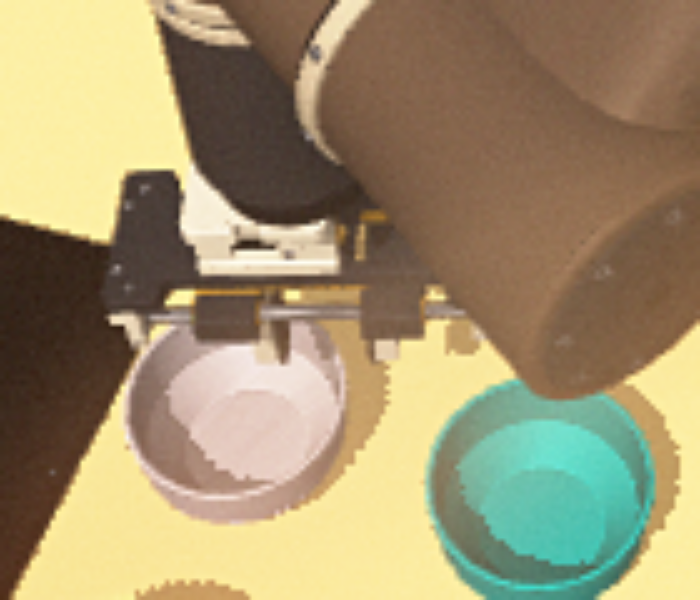

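Call:
drive_tool(
  targets=[
    [0,0,-0.7,0,0,0],
    [0,0,-0.7,0,0,0],
    [0,0,-0.5,0,0,0],
    [0,0,0,0,0,0],
  ],
)

```text
t: 5.68
eef_pos: [0.5257, 0.3915, 0.0351]
ee_rot: [3.141, -0.0, -1.267]
force: [-0.2, 0.1, 0.6]
width: 0.0437
```

Call:
drive_tool(
  targets=[
    [0,0,0,0,0,0],
    [0,0,0,0,0,0],
    [0,0,0,0,0,0],
    [0,0,0,0,0,0],
  ],
  claw=0,
  newtons=25,
)

```text
t: 6.18
eef_pos: [0.5255, 0.3929, 0.035]
ee_rot: [-3.141, 0.0, -1.266]
force: [0.1, -0.5, -0.0]
width: 0.0092
```

Call:
drive_tool(
  targets=[
    [0,0,0,0,0,0],
    [0,0,0,0,0,0],
  ],
)

```text
t: 6.42
eef_pos: [0.5262, 0.3925, 0.0353]
ee_rot: [-3.14, -0.0, -1.266]
force: [0.7, -2.9, 5.0]
width: 0.0059
```

Call:
drive_tool(
  targets=[
    [0,0,0.2,0,0,0],
    [0,0,0.5,0,0,0],
    [0,0,0.8,0,0,0],
    [0,0,0.8,0,0,0],
    [0,0,0.5,0,0,0],
  ],
)

```text
t: 7.05
eef_pos: [0.5252, 0.3931, 0.1481]
ee_rot: [-3.141, 0.001, -1.265]
force: [0.2, -0.3, -0.8]
width: 0.0037
```

```bash
python3 - <<'E'
from h import *
s=arm.get_state(); p=s["eef_pos"]; print(p,s["force"],s["width"])
save("side","side3.png",(180,200,320,320),5)
for c in("side","top"):
    im,d=arm.grab_frame(c); 
    for n in("bowl","bowl_mid"): print(c,[(round(r["score"],2),w(c,r["point"]).round(4).tolist()) for r in arm.landmark_of(n,c)][:4])
    X=cloud(c,d); c0=p+np.array([.057,.018,0]); r=np.hypot(X[...,0]-c0[0],X[...,1]-c0[1])
    m=(r<.066)&(X[...,2]<p[2]+.05)&(X[...,2]>p[2]+.012)&(d>0)&((X[...,0]-c0[0])*.954+(X[...,1]-c0[1])*.3>-.03)
    P=X[m]; A=np.c_[P[:,:2]-c0[:2],np.ones(len(P))]; print(m.sum(),np.percentile(P[:,2],[5,50,95]).round(4))
    Q=P[P[:,2]>np.percentile(P[:,2],30)]; t=(Q-c0)@[.954,.3,0]; print(np.polyfit(t,Q[:,2],1).round(4))
E
```

```text
[0.52515452 0.3930536  0.14814375] [ 0.23630774 -0.32980515 -0.84251682] 0.0037110702009582417
side [(0.96, [0.3356, 0.5769, 0.0001]), (0.91, [0.5679, 0.591, 0.0002]), (0.82, [0.573, 0.4162, 0.1105]), (0.69, [0.4081, 0.4112, 0.0002])]
side [(0.78, [0.5658, 0.591, 0.0299]), (0.78, [0.4069, 0.4105, 0.0336]), (0.76, [0.3408, 0.5735, 0.0328]), (0.61, [0.5789, 0.415, 0.1365])]
73 [0.161  0.1648 0.1704]
[-0.0801  0.1692]
top [(0.55, [0.4061, 0.412, -0.0017]), (0.53, [0.5762, 0.4128, 0.1085]), (0.48, [0.5669, 0.5941, 0.0006])]
top [(0.67, [0.5778, 0.4171, 0.1318]), (0.65, [0.5703, 0.5916, 0.0352]), (0.64, [0.4045, 0.4126, 0.03])]
22 [0.1608 0.1651 0.1751]
[-0.1029  0.1688]
```

View pics/side3.png

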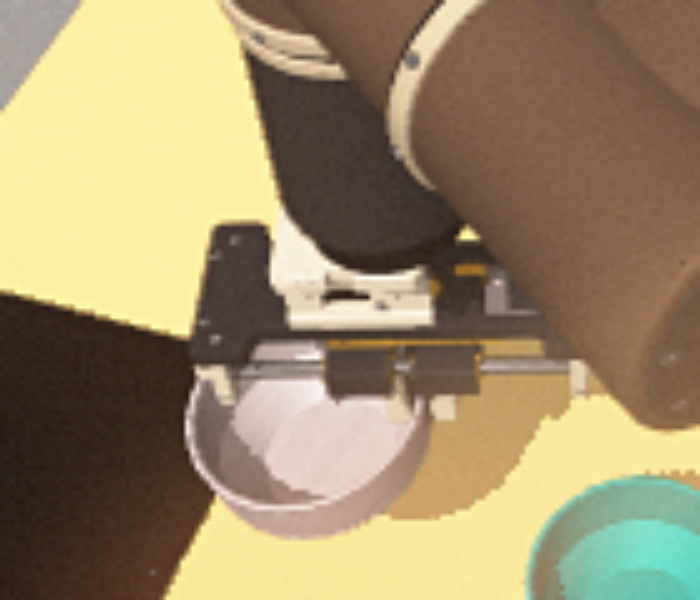

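Call:
drive_tool(
  targets=[
    [-0.07,-0.4,0.3,0.055,-0.175,0],
    [-0.14,-0.8,0.4,0.055,-0.175,0],
    [-0.17,-0.95,0.4,0.055,-0.175,0],
    [-0.17,-0.95,0.2,0.055,-0.175,0],
    [-0.17,-0.95,0,0.055,-0.175,0],
  ],
)

```text
t: 8.02
eef_pos: [0.4963, 0.2296, 0.1984]
ee_rot: [-3.045, -0.0, -1.265]
force: [0.7, -0.9, -2.3]
width: 0.0038
```

Call:
drive_tool(
  targets=[
    [-0.17,-0.95,0,0,0,0],
    [-0.17,-0.95,0,0,0,0],
    [-0.17,-0.95,0,0,0,0],
    [-0.13,-0.75,0,0,0,0],
    [-0.08,-0.5,0,0,0,0],
  ],
)

```text
t: 8.65
eef_pos: [0.4669, 0.0653, 0.1978]
ee_rot: [-3.047, -0.0, -1.266]
force: [0.4, 0.0, -1.5]
width: 0.0036
```

Call:
drive_tool(
  targets=[
    [0,0,-0.3,0,0,0],
    [0,0,-0.3,0,0,0],
    [0,0,0,0,0,0],
  ],
)

```text
t: 9.02
eef_pos: [0.467, 0.0668, 0.1728]
ee_rot: [-3.049, -0.001, -1.265]
force: [-0.5, -0.2, -0.9]
width: 0.0041
```

```bash
cat > look.py <<'E'
from h import *
import sys
s=arm.get_state(); p=s["eef_pos"]; print(p,s["ee_rot"],s["force"],s["width"])
ux=np.array([.954,.299,0]); uy=np.array([-.299,.954,0])
for c in("side","top"):
    if c=="side": im,d=save(c,sys.argv[1],(230,130,390,250),5)
    else: im,d=arm.grab_frame(c)
    print(c,[(n,round(r["score"],2),w(c,r["point"]).round(4).tolist()) for n in("bowl","bowl_mid") for r in arm.landmark_of(n,c) if w(c,r["point"])[1]<.3])
    X=cloud(c,d); c0=p+.0585*ux; a=(X-c0)@ux; b=(X-c0)@uy
    m=(np.hypot(a,b)<.068)&(X[...,2]<p[2]+.05)&(X[...,2]>p[2]+.015)&(d>0)&(a>-.03)
    A=np.c_[a[m],b[m],np.ones(m.sum())]; z=X[...,2][m]
    print(m.sum(),np.percentile(z,[5,50,95]).round(4),"slopes ux,uy,z",np.linalg.lstsq(A,z,rcond=None)[0].round(4),
      "extents a",np.percentile(a[m],[1,99]).round(4),"b",np.percentile(b[m],[1,99]).round(4))
E
python3 look.py side4.png
```

```text
[0.4670212  0.06679219 0.17278604] [-3.04889407e+00 -7.22838905e-04 -1.26513463e+00] [-0.48681135 -0.1847969  -0.87504616] 0.004101202359550976
side [('bowl', 0.7, [0.5165, 0.09, 0.1386])]
135 [0.1889 0.1949 0.1993] slopes ux,uy,z [-0.0132 -0.0196  0.1949] extents a [-0.0264  0.0593] b [-0.0546  0.0676]
top [('bowl', 0.61, [0.4889, 0.1982, 0.0496]), ('bowl', 0.52, [0.5245, 0.0927, 0.1423]), ('bowl_mid', 0.6, [0.5199, 0.0967, 0.1669])]
64 [0.1892 0.1966 0.2026] slopes ux,uy,z [-0.0301  0.0188  0.1968] extents a [-0.0047  0.0627] b [-0.0358  0.0663]
```

View pics/side4.png

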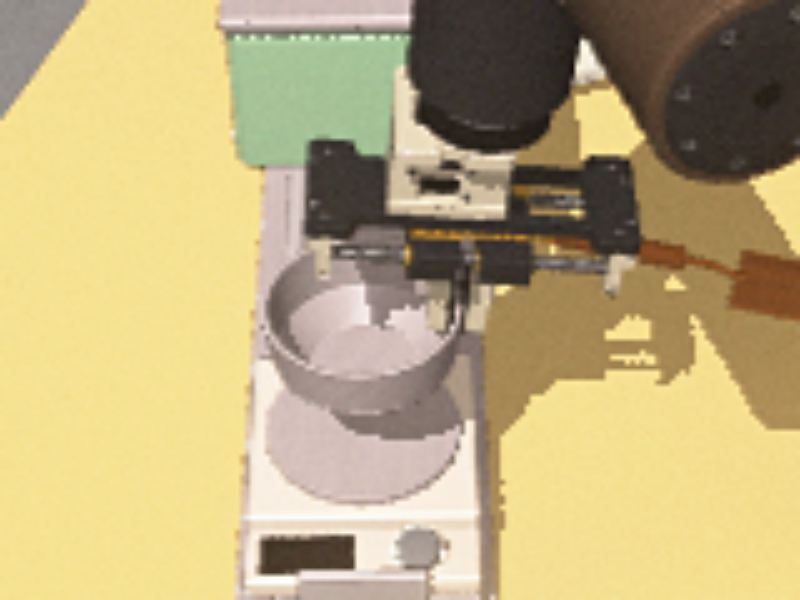

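```bash
cat > rim.py <<'E'
from h import *
from scipy.optimize import least_squares
p=arm.get_state()["eef_pos"]; ux=np.array([.954,.299,0]); uy=np.array([-.299,.954,0])
import sys
zr=float(sys.argv[1])
for c in("side","top"):
    im,d=arm.grab_frame(c); X=cloud(c,d); c0=np.array([.524,.0845,zr]); a=(X-c0)@ux; b=(X-c0)@uy
    m=(np.hypot(a,b)<.08)&(abs(X[...,2]-zr)<.006)&(d>0)&(a>-.035)
    r=least_squares(lambda q:np.hypot(a[m]-q[0],b[m]-q[1])-.060,[0,0],loss="soft_l1",f_scale=.002).x
    print(c,m.sum(),"rim centre minus pan, ux/uy",r.round(4),"rms",np.sqrt(np.mean((np.hypot(a[m]-r[0],b[m]-r[1])-.06)**2)).round(4))
    M=arm.cut_out("pan",c); 
    for k in M[:1]:
        q=X[k["pixels"]&(abs(X[...,2]-.078)<.005)]; print("pan",k["score"],len(q),np.percentile((q-c0)@ux,[1,50,99]).round(4),np.percentile((q-c0)@uy,[1,50,99]).round(4))
E
python3 rim.py .196
```

```text
side 150 rim centre minus pan, ux/uy [-0.0024  0.0078] rms 0.0015
pan 0.76 685 [-0.0622 -0.0032  0.0624] [-0.0317  0.0185  0.0913]
top 46 rim centre minus pan, ux/uy [-0.001   0.0057] rms 0.0015
pan 0.71 14 [0.0052 0.045  0.0665] [-0.0692  0.0659  0.1181]
```

Call:
drive_tool(
  targets=[
    [0.08,-0.13,-0.3,0,0,0],
    [0,0,-0.4,0,0,0],
    [0,0,-0.3,0,0,0],
    [0,0,-0.2,0,0,0],
    [0,0,0,0,0,0],
  ],
)

```text
t: 10.15
eef_pos: [0.4708, 0.0613, 0.1259]
ee_rot: [-3.047, -0.0, -1.266]
force: [1.2, -0.3, -1.4]
width: 0.0037
```

```bash
python3 rim.py .148
```

```text
side 133 rim centre minus pan, ux/uy [-0.0013  0.0018] rms 0.0016
pan 0.96 390 [-0.0624 -0.0003  0.0628] [-0.02    0.0348  0.0918]
top 48 rim centre minus pan, ux/uy [ 0.0007 -0.0002] rms 0.0017
pan 0.72 29 [-0.0085  0.0552  0.0727] [-0.0731  0.0572  0.1159]
```

Call:
drive_tool(
  targets=[
    [0,0,-0.06,0,0,0],
    [0,0,-0.06,0,0,0],
  ],
)

```text
t: 10.6
eef_pos: [0.4711, 0.0616, 0.1218]
ee_rot: [-3.045, 0.0, -1.266]
force: [-0.9, -0.8, -2.2]
width: 0.0039
```

Centred within about 1-2 mm. Lowering slowly until contact.

Call:
drive_tool(
  targets=[
    [0,0,-0.06,0,0,0],
    [0,0,-0.05,0,0,0],
  ],
)

```text
t: 10.85
eef_pos: [0.471, 0.0615, 0.1171]
ee_rot: [-3.046, -0.0, -1.266]
force: [-0.3, 0.8, -1.0]
width: 0.0041
```

Call:
drive_tool(
  targets=[
    [0,0,-0.03,0,0,0],
    [0,0,-0.03,0,0,0],
  ],
)

```text
t: 11.1
eef_pos: [0.4711, 0.0616, 0.1149]
ee_rot: [-3.045, -0.0, -1.266]
force: [0.8, -0.2, -2.3]
width: 0.0035
```

Call:
drive_tool(
  targets=[
    [0,0,-0.03,0,0,0],
    [0,0,-0.02,0,0,0],
  ],
)

```text
t: 11.35
eef_pos: [0.4709, 0.0612, 0.1133]
ee_rot: [-3.046, -0.001, -1.265]
force: [-4.9, -3.5, 8.1]
width: 0.0041
```

Call:
drive_tool(
  targets=[
    [0,0,-0.02,0,0,0],
    [0,0,-0.02,0,0,0],
  ],
)

```text
t: 11.6
eef_pos: [0.471, 0.0609, 0.1126]
ee_rot: [-3.046, -0.001, -1.265]
force: [-12.2, -4.4, 23.9]
width: 0.0038
```

Call:
drive_tool(
  targets=[
    [0,0,0.02,0,0,0],
    [0,0,0,0,0,0],
  ],
)

```text
t: 11.85
eef_pos: [0.4711, 0.0612, 0.1127]
ee_rot: [-3.045, -0.0, -1.266]
force: [-4.8, -2.5, 8.9]
width: 0.0038
```

Call:
drive_tool(
  targets=[
    [0,0,0,0,0,0],
    [0,0,0,0,0,0],
    [0,0,0,0,0,0],
  ],
  claw=0.4,
)

```text
t: 12.22
eef_pos: [0.4711, 0.0617, 0.1121]
ee_rot: [-3.046, -0.0, -1.266]
force: [-0.6, 0.1, 0.1]
width: 0.0288
```

```bash
python3 rim.py .138; python3 look.py s5.png | head -1
```

```text
side 116 rim centre minus pan, ux/uy [-0.0009  0.0008] rms 0.0068
pan 0.92 311 [-0.068  -0.0034  0.0632] [-0.0176  0.0416  0.0922]
top 52 rim centre minus pan, ux/uy [ 0.0008 -0.0007] rms 0.0014
pan 0.85 45 [-0.003   0.0517  0.0747] [-0.0683  0.0536  0.1149]
[0.4710849  0.06158501 0.1120885 ] [-3.04563015e+00 -9.39491890e-05 -1.26551045e+00] [-0.3048842   0.72665823 -1.2784861 ] 0.03480304757260061
```

Call:
drive_tool(
  targets=[
    [0,0,0.3,0,0,0],
    [0,0,0.7,0,0,0],
    [0,0,1,0,0,0],
    [0,0.3,0.6,0,0,0],
    [0,0.3,0,0,0,0],
  ],
)

```text
t: 13.35
eef_pos: [0.4723, 0.0864, 0.2192]
ee_rot: [-3.04, 0.001, -1.266]
force: [-0.4, -0.3, -0.6]
width: 0.0351
```

```bash
cat > goal.py <<'E'
from h import *
import sys
lean,x,y,z=map(float,sys.argv[1:5]); lean=np.radians(lean)
s=arm.get_state(); ux=np.array([.954,.299,0]);ux/=np.linalg.norm(ux); uy=np.array([-ux[1],ux[0],0])
zt=-(uy*np.sin(lean)+np.array([0,0,np.cos(lean)])); yt=-ux; T=np.c_[np.cross(yt,zt),yt,zt]
Rc=R.from_euler("xyz",s["ee_rot"]); print("rot units",(np.degrees((R.from_matrix(T)*Rc.inv()).as_rotvec())/6).round(2))
print("shift units",((np.array([x,y,z])-s["eef_pos"])/.04).round(2),"force",np.round(s["force"],1),s["q"].round(2),s["t"],s["eef_pos"])
E
python3 goal.py 26 .4583 .177 .0915; python3 rim.py .138
```

```text
rot units [-4.42 -0.4  -0.23]
shift units [-0.35  2.27 -3.19] force [-0.4 -0.3 -0.6] [ 0.62 -0.03 -0.5   0.04 -1.   -0.33] 13.35 [0.47228495 0.08639914 0.21922392]
side 142 rim centre minus pan, ux/uy [-0.0009  0.001 ] rms 0.0019
pan 0.61 313 [-0.0628 -0.0034  0.0666] [-0.0142  0.0413  0.0899]
top 2 rim centre minus pan, ux/uy [-0.023   0.0333] rms 0.0
pan 0.55 19 [-0.0661  0.0528  0.0681] [-0.07    0.0486  0.1169]
```

Call:
drive_tool(
  targets=[
    [-0.07,0.5,0,-0.88,-0.08,-0.05],
    [-0.07,0.5,0,-0.88,-0.08,-0.05],
    [-0.07,0.5,-0.2,-0.88,-0.08,-0.05],
    [-0.07,0.5,-0.4,-0.88,-0.08,-0.05],
    [-0.07,0.27,-0.5,-0.9,-0.08,-0.03],
  ],
  claw=0,
)

```text
t: 14.18
eef_pos: [0.4571, 0.177, 0.1716]
ee_rot: [3.137, -0.458, -1.266]
force: [0.4, 0.3, -0.6]
width: 0.0004
```

Call:
drive_tool(
  targets=[
    [0,0,-0.7,0,0,0],
    [0,0,-0.7,0,0,0],
    [0,0,-0.5,0,0,0],
    [0,0,0,0,0,0],
  ],
)

```text
t: 14.68
eef_pos: [0.4563, 0.1748, 0.0947]
ee_rot: [3.133, -0.458, -1.265]
force: [0.1, -0.5, -0.5]
width: 0.0005
```

```bash
python3 goal.py 26 .4583 .177 .0915; python3 - <<'E'
from h import *
im,d=save("side","s6.png",(250,150,370,270),5); im,d=arm.grab_frame("side")
print(px("side",arm.get_state()["eef_pos"])); print([(r["score"],w("side",r["point"]).round(4)) for r in arm.landmark_of("tare_top","side")])
E
```

```text
rot units [ 0.06 -0.06  0.02]
shift units [ 0.05  0.05 -0.08] force [ 0.1 -0.5 -0.5] [ 1.03  0.3  -0.68  0.41 -0.96 -1.02] 14.675 [0.45630754 0.17481188 0.09471364]
[314 237]
[]
```

View pics/s6.png

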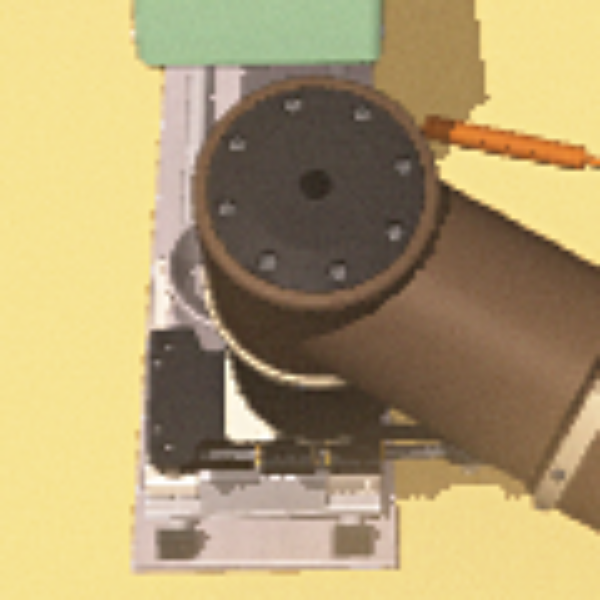

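Call:
drive_tool(
  targets=[
    [0.06,-0.08,-0.3,0,0,0],
    [0.05,-0.08,-0.2,0,0,0],
    [0.01,-0.02,-0.05,0,0,0],
    [0,0,0,0,0,0],
  ],
)

```text
t: 15.32
eef_pos: [0.4619, 0.1689, 0.0741]
ee_rot: [3.137, -0.455, -1.267]
force: [0.4, 0.1, 0.3]
width: 0.0004
```

Call:
drive_tool(
  targets=[
    [0.005,-0.02,-0.04,0,0,0],
    [0.005,-0.02,-0.04,0,0,0],
  ],
)

```text
t: 15.58
eef_pos: [0.4623, 0.1677, 0.071]
ee_rot: [3.138, -0.454, -1.267]
force: [-0.3, -0.1, 0.2]
width: 0.0006
```

Call:
drive_tool(
  targets=[
    [0.005,-0.02,-0.04,0,0,0],
    [0.005,-0.02,-0.04,0,0,0],
  ],
)

```text
t: 15.82
eef_pos: [0.4627, 0.166, 0.0677]
ee_rot: [3.138, -0.455, -1.267]
force: [-1.3, 0.7, 0.6]
width: 0.0004
```

Call:
drive_tool(
  targets=[
    [0.005,-0.02,-0.04,0,0,0],
    [0.005,-0.02,-0.04,0,0,0],
  ],
)

```text
t: 16.08
eef_pos: [0.4632, 0.1646, 0.0646]
ee_rot: [3.138, -0.454, -1.267]
force: [-1.2, 1.4, 3.2]
width: 0.0006
```

Call:
drive_tool(
  targets=[
    [0.004,-0.015,-0.03,0,0,0],
    [0.004,-0.015,-0.03,0,0,0],
  ],
)

```text
t: 16.32
eef_pos: [0.4636, 0.1634, 0.0628]
ee_rot: [3.138, -0.455, -1.267]
force: [-6.7, 3.6, 16.3]
width: 0.0003
```

Call:
drive_tool(
  targets=[
    [0,0,0,0,0,0],
    [-0.015,0.05,0.1,0,0,0],
    [-0.03,0.1,0.22,0,0,0],
    [-0.1,0.4,0.7,0,0,0],
    [-0.2,0.8,0.5,0,0,0],
  ],
)

```text
t: 16.95
eef_pos: [0.4491, 0.2169, 0.124]
ee_rot: [3.137, -0.454, -1.268]
force: [0.6, 0.9, -0.7]
width: 0.0003
```

Call:
drive_tool(
  targets=[
    [-0.2,0.8,0.3,-0.8,-0.25,0],
    [0,0.3,0,-0.8,-0.25,0],
    [0,0,0,-0.6,-0.2,0],
    [0,0,0,0,0,0],
  ],
)

```text
t: 17.45
eef_pos: [0.441, 0.2616, 0.134]
ee_rot: [3.136, -0.698, -1.265]
force: [-0.4, 0.2, -0.5]
width: 0.0005
```

```bash
python3 - <<'E'
from h import *
im,d=save("side","s7.png",(250,150,370,270),5); im,d=save("top","t7.png",(260,130,400,250),5)
for c in("side","top"):
    im,d=arm.grab_frame(c)
    for n in("tare_top","push_plate","pan","bowl"): print(c,n,[(round(r["score"],2),w(c,r["point"]).round(4).tolist()) for r in arm.landmark_of(n,c) if w(c,r["point"])[1]<.3][:2])
E
python3 goal.py 40 .485 .222 .044; python3 rim.py .138
```

```text
side tare_top []
side push_plate [(0.73, [0.491, 0.1972, 0.0485])]
side pan [(0.97, [0.5259, 0.0799, 0.0851])]
side bowl [(0.64, [0.5194, 0.0817, 0.0772])]
top tare_top [(0.53, [0.4598, 0.1654, 0.0738])]
top push_plate [(0.94, [0.4906, 0.1989, 0.0513])]
top pan [(0.69, [0.527, 0.0826, 0.0788])]
top bowl [(0.91, [0.5239, 0.0846, 0.0825])]
rot units [-0.01 -0.02  0.03]
shift units [ 1.08 -0.98 -2.28] force [ 0.5 -0.7  0.3] [ 1.21  0.42 -0.5   0.42 -1.26 -1.17] 18.05 [0.44165019 0.26101376 0.1351218 ]
side 133 rim centre minus pan, ux/uy [-0.0007  0.0004] rms 0.0016
pan 0.63 309 [-0.0663 -0.0002  0.0679] [-0.0175  0.0397  0.0653]
top 86 rim centre minus pan, ux/uy [ 0.0009 -0.001 ] rms 0.0016
pan 0.89 176 [-0.0719 -0.0432  0.0714] [-0.0699  0.02    0.1164]
```

View pics/s7.png

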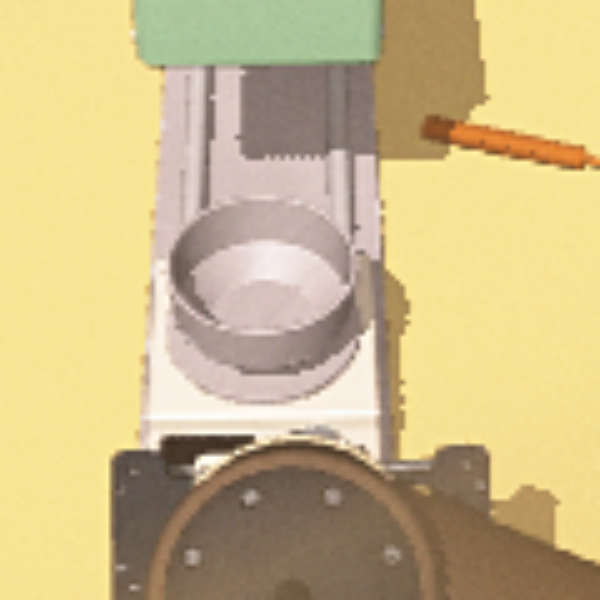

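Call:
drive_tool(
  targets=[
    [0.5,-0.1,-0.3,0,0,0],
    [0.5,-0.3,-0.6,0,0,0],
    [0.08,-0.4,-0.7,0,0,0],
    [0,-0.15,-0.5,0,0,0],
    [0,0,-0.2,0,0,0],
  ],
)

```text
t: 18.88
eef_pos: [0.4849, 0.2216, 0.0415]
ee_rot: [3.136, -0.698, -1.267]
force: [-0.0, 0.7, 0.1]
width: 0.0005
```

Call:
drive_tool(
  targets=[
    [0,0,0,0,0,0],
  ],
)

```text
t: 19.0
eef_pos: [0.4851, 0.2231, 0.0426]
ee_rot: [3.138, -0.697, -1.267]
force: [0.3, 0.1, 0.6]
width: 0.0005
```

```bash
python3 goal.py 40 .487 .206 .046
```

```text
rot units [-0.   -0.03  0.02]
shift units [ 0.05 -0.43  0.09] force [0.3 0.1 0.6] [ 1.1   0.54 -0.6   0.54 -1.04 -1.23] 19.0 [0.48514594 0.22311758 0.0425719 ]
```

Call:
drive_tool(
  targets=[
    [0.04,-0.12,0.05,0,0,0],
    [0.04,-0.12,0.03,0,0,0],
    [0.012,-0.04,0,0,0,0],
    [0.012,-0.04,0,0,0,0],
    [0.012,-0.04,0,0,0,0],
  ],
)

```text
t: 19.62
eef_pos: [0.4895, 0.2087, 0.0462]
ee_rot: [3.139, -0.696, -1.268]
force: [-0.3, -0.2, 1.0]
width: 0.0001
```

Call:
drive_tool(
  targets=[
    [0.012,-0.04,0,0,0,0],
    [0.012,-0.04,0,0,0,0],
    [0.012,-0.04,0,0,0,0],
  ],
)

```text
t: 20.0
eef_pos: [0.491, 0.2048, 0.0461]
ee_rot: [3.14, -0.695, -1.268]
force: [-4.5, 4.5, 0.8]
width: 0.0001
```

Call:
drive_tool(
  targets=[
    [0.015,-0.048,0,0,0,0],
    [0.022,-0.072,0,0,0,0],
    [0.03,-0.095,0,0,0,0],
    [0.045,-0.143,0,0,0,0],
    [0.06,-0.191,0,0,0,0],
  ],
)

```text
t: 20.62
eef_pos: [0.4978, 0.1829, 0.0461]
ee_rot: [3.14, -0.695, -1.268]
force: [-4.6, 4.2, 0.9]
width: 0.0002
```

Call:
drive_tool(
  targets=[
    [0.067,-0.215,0,0,0,0],
    [0.075,-0.239,0,0,0,0],
    [0.075,-0.239,0,0,0,0],
    [0.075,-0.239,0,0,0,0],
    [0.075,-0.239,0,0,0,0],
  ],
)

```text
t: 21.25
eef_pos: [0.5126, 0.1358, 0.046]
ee_rot: [3.14, -0.695, -1.267]
force: [-5.2, 3.5, 1.2]
width: 0.0004
```

Call:
drive_tool(
  targets=[
    [0.075,-0.239,0,0,0,0],
    [0.075,-0.239,0,0,0,0],
    [0.075,-0.239,0,0,0,0],
    [0.067,-0.215,0,0,0,0],
    [0.052,-0.167,0,0,0,0],
  ],
)

```text
t: 21.88
eef_pos: [0.5265, 0.0917, 0.0461]
ee_rot: [3.14, -0.695, -1.268]
force: [-3.5, 4.5, 1.3]
width: 0.0002
```

```bash
python3 goal.py 40 .5678 -.0431 .046; python3 - <<'E'
from h import *
save("side","s8.png",(230,110,390,230),5)
for c in("side","top"):
    arm.grab_frame(c)
    for n in("push_plate","bowl"): print(c,n,[(round(r["score"],2),w(c,r["point"]).round(4).tolist()) for r in arm.landmark_of(n,c) if w(c,r["point"])[1]<.3][:2])
E
```

```text
rot units [-0.02 -0.02  0.02]
shift units [ 1.03 -3.37 -0.  ] force [-3.5  4.5  1.3] [ 0.87  0.47 -0.79  0.76 -0.9  -1.23] 21.875 [0.52645241 0.09172215 0.04607231]
side push_plate []
side bowl [(0.6, [0.5579, -0.0311, 0.079])]
top push_plate [(0.89, [0.5255, 0.0854, 0.048]), (0.23, [0.5643, -0.0321, 0.0818])]
top bowl [(0.76, [0.5607, -0.0326, 0.0779]), (0.35, [0.5634, -0.0217, 0.1997])]
```

View pics/s8.png

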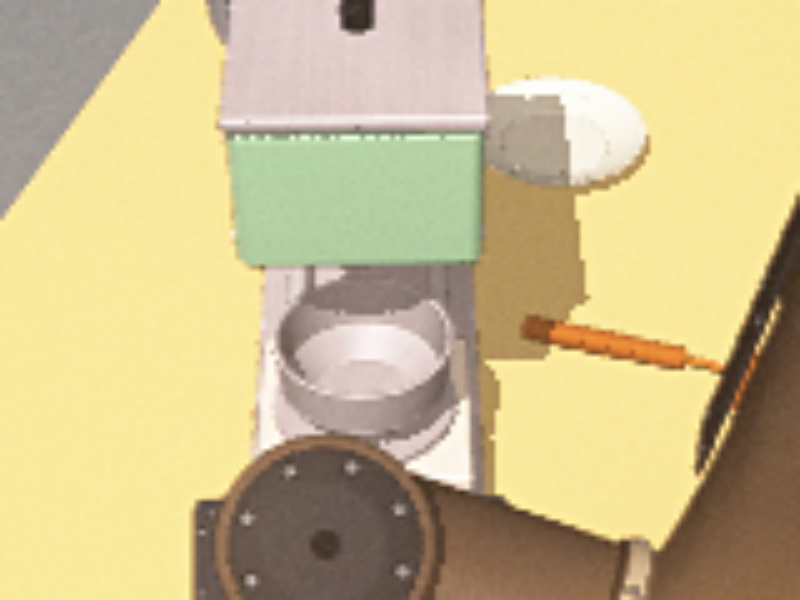

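Call:
drive_tool(
  targets=[
    [0.045,-0.143,0,0,0,0],
    [0.06,-0.191,0,0,0,0],
    [0.07,-0.22,0,0,0,0],
    [0.075,-0.239,0,0,0,0],
    [0.075,-0.239,0,0,0,0],
  ],
)

```text
t: 22.85
eef_pos: [0.5393, 0.0503, 0.046]
ee_rot: [3.139, -0.696, -1.267]
force: [-4.0, 4.3, 1.1]
width: 0.0007
```

Call:
drive_tool(
  targets=[
    [0.075,-0.239,0,0,0,0],
    [0.075,-0.239,0,0,0,0],
    [0.075,-0.239,0,0,0,0],
    [0.075,-0.239,0,0,0,0],
    [0.075,-0.239,0,0,0,0],
  ],
)

```text
t: 23.48
eef_pos: [0.5543, 0.0024, 0.046]
ee_rot: [3.139, -0.696, -1.267]
force: [-3.3, 4.6, 1.9]
width: 0.0003
```

Call:
drive_tool(
  targets=[
    [0.067,-0.215,0,0,0,0],
    [0.06,-0.191,0,0,0,0],
    [0.045,-0.143,0,0,0,0],
    [0.03,-0.095,0,0,0,0],
    [0.022,-0.072,0,0,0,0],
  ],
)

```text
t: 24.1
eef_pos: [0.5633, -0.0263, 0.0461]
ee_rot: [3.139, -0.696, -1.267]
force: [-2.8, 4.5, 1.5]
width: 0.0005
```

```bash
python3 goal.py 40 .5652 -.0436 .046; python3 - <<'E'
from h import *
for c in("side","top"):
    arm.grab_frame(c)
    for n in("push_plate","bowl","hopper_edge"): print(c,n,[(round(r["score"],2),w(c,r["point"]).round(4).tolist()) for r in arm.landmark_of(n,c) if w(c,r["point"])[1]<.3][:2])
E
```

```text
rot units [-0.01 -0.02  0.02]
shift units [ 0.05 -0.43 -0.  ] force [-2.8  4.5  1.5] [ 0.58  0.43 -0.9   1.05 -0.79 -1.23] 24.1 [ 0.56326491 -0.02626053  0.04608151]
side push_plate []
side bowl [(0.52, [0.595, -0.1487, 0.076])]
side hopper_edge [(0.66, [0.5527, -0.0298, 0.203])]
top push_plate [(0.61, [0.5622, -0.0351, 0.0487])]
top bowl []
top hopper_edge []
```

Call:
drive_tool(
  targets=[
    [0.018,-0.06,0,0,0,0],
    [0.018,-0.06,0,0,0,0],
    [0.018,-0.06,0,0,0,0],
    [0.015,-0.048,0,0,0,0],
  ],
)

```text
t: 25.0
eef_pos: [0.5661, -0.0353, 0.0461]
ee_rot: [3.139, -0.696, -1.267]
force: [-2.8, 3.9, 0.0]
width: 0.0005
```

Call:
drive_tool(
  targets=[
    [0.011,-0.036,0,0,0,0],
    [0.011,-0.036,0,0,0,0],
    [0.011,-0.036,0,0,0,0],
  ],
)

```text
t: 25.38
eef_pos: [0.5674, -0.0397, 0.0461]
ee_rot: [3.139, -0.696, -1.267]
force: [-1.8, 4.5, -0.1]
width: 0.0004
```

Call:
drive_tool(
  targets=[
    [0.011,-0.036,0,0,0,0],
    [0.011,-0.036,0,0,0,0],
  ],
)

```text
t: 25.62
eef_pos: [0.5683, -0.0425, 0.0461]
ee_rot: [3.139, -0.696, -1.267]
force: [-2.8, 4.5, 1.8]
width: 0.0005
```

Call:
drive_tool(
  targets=[
    [0.009,-0.028,0,0,0,0],
    [0.009,-0.028,0,0,0,0],
  ],
)

```text
t: 25.88
eef_pos: [0.569, -0.0438, 0.0459]
ee_rot: [3.14, -0.695, -1.266]
force: [-15.4, 18.8, 9.6]
width: 0.0004
```

Call:
drive_tool(
  targets=[
    [0.009,-0.028,0,0,0,0],
    [0.009,-0.028,0,0,0,0],
  ],
)

```text
t: 26.12
eef_pos: [0.5693, -0.0442, 0.0458]
ee_rot: [3.141, -0.693, -1.264]
force: [-34.3, 36.5, 22.0]
width: 0.0004
```

Call:
drive_tool(
  targets=[
    [0.009,-0.028,0,0,0,0],
    [0.009,-0.028,0,0,0,0],
  ],
)

```text
t: 26.38
eef_pos: [0.5695, -0.0444, 0.0457]
ee_rot: [-3.141, -0.691, -1.261]
force: [-53.4, 54.7, 35.0]
width: 0.0008
```

Call:
drive_tool(
  targets=[
    [-0.025,0.08,0,0,0,0],
    [-0.025,0.08,0,0,0,0],
    [-0.06,0.2,0,0,0,0],
    [-0.15,0.5,0.1,0,0,0],
    [-0.25,0.8,0.4,0,0,0],
  ],
)

```text
t: 27.0
eef_pos: [0.5487, 0.0157, 0.0657]
ee_rot: [3.135, -0.698, -1.269]
force: [1.0, -0.5, 0.5]
width: 0.0003
```

Call:
drive_tool(
  targets=[
    [-0.3,0.9,0.5,0,0,0],
    [-0.3,0.9,0.5,0,0,0],
    [-0.3,0.9,0.5,0,0,0],
    [-0.3,0.5,0.5,0,0,0],
    [0,0,0,0,0,0],
  ],
)

```text
t: 27.62
eef_pos: [0.5019, 0.1469, 0.147]
ee_rot: [3.141, -0.695, -1.268]
force: [0.5, -0.2, -0.4]
width: 0.0007
```

```bash
python3 - <<'E'
from h import *
save("side","s9.png",(220,80,420,230),4)
for c in("side","top"):
    im,d=arm.grab_frame(c)
    for n in("push_plate","bowl","tare_top","plate","spatula"): print(c,n,[(round(r["score"],2),w(c,r["point"]).round(4).tolist()) for r in arm.landmark_of(n,c) if w(c,r["point"])[1]<.3][:2])
print(arm.get_state())
E
```

```text
side push_plate [(0.62, [0.6013, -0.1655, 0.0785]), (0.6, [0.5674, -0.0503, 0.0496])]
side bowl [(0.69, [0.5972, -0.1628, 0.0763])]
side tare_top [(0.37, [0.3604, -0.208, -0.0018]), (0.36, [0.5418, -0.0856, 0.068])]
side plate [(0.63, [0.5678, -0.0488, 0.0513]), (0.59, [0.5216, -0.4628, 0.0039])]
side spatula [(0.87, [0.3582, -0.2078, 0.0004])]
top push_plate []
top bowl []
top tare_top []
top plate [(0.61, [0.5282, -0.4517, 0.0024])]
top spatula [(0.74, [0.3628, -0.2067, 0.003])]
{'t': 28.275, 'q': array([ 1.00602066,  0.34847597, -0.63185415,  0.56227135, -1.15386921,
       -1.08630559]), 'qd': array([ 0.0015365 , -0.00324483,  0.00043231, -0.00152489,  0.00035517,
        0.00267434]), 'joint_efforts': array([-6.63629430e-02, -4.72826242e+01,  1.91767895e+01,  4.40505266e+00,
       -1.93945281e+00, -2.44640373e-02]), 'eef_pos': array([0.50188381, 0.14461343, 0.14607975]), 'ee_rot': array([ 3.13864226, -0.69652702, -1.26800757]), 'force': array([0.05616503, 0.20315038, 0.61171008]), 'moment': array([ 2.03086368,  0.77433453, -0.03954125]), 'width': 0.0002940731979965642}
```

View pics/s9.png

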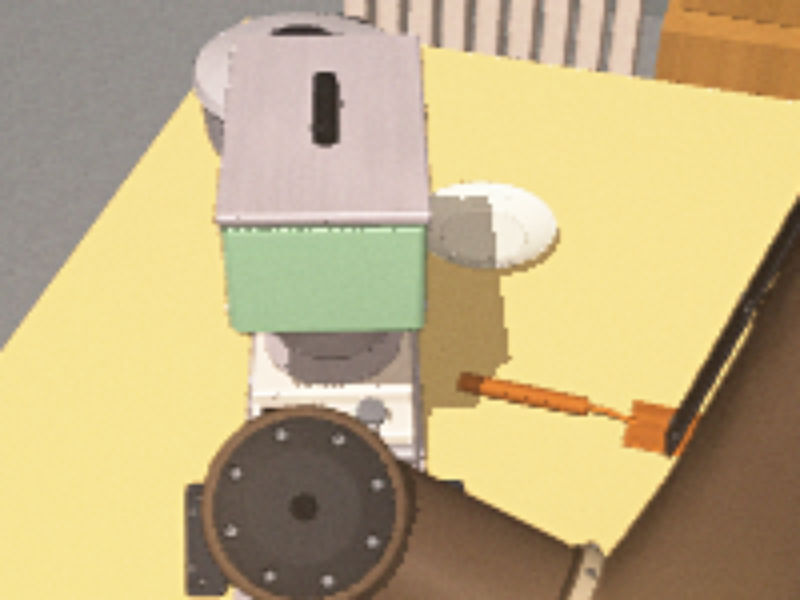

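```bash
python3 -c "
from station import arm
print(arm.job_done())"
```

```text
the job is handed in; nothing more can be done
None
```

I carried out all the steps in the order asked and handed the job in at about 28 s, inside the 51 s limit. It gave no verdict.

- **Bowl:** I picked the steel bowl up by its rim, levelled it and set it on the pan. After letting go, both cameras put its rim centre within about 1 mm of my pan estimate, which is itself only good to about 3 mm. I briefly pressed it onto the pan with about 24 N, then eased off before opening the fingers.
- **Tare:** I pressed the button along its axis through about 6 mm of travel. The force reached roughly 4 N and then rose steeply to about 17 N, which fits the button hitting its bottom stop. There is no direct reading of the button, so full depth is inferred from that. I then backed off, and the bowl had not moved.
- **Carriage:** I pushed it with the tool leaning back 40°, at no more than about 80 mm/s and at 10–20 mm/s near the end. The last small steps pressed the fingertips against the stop with about 84 N, more than was needed though below the 120 N wrist limit.
- **Final checks:** The push plate was measured at (0.567, -0.050), which matches the home position I calculated. The side camera saw the bowl under the spout at (0.597, -0.163), about 8 mm from the spout estimate. By then it was mostly hidden, and the top camera could not see it. The white plate and spatula read where they started, and the robot was clear of everything with no force on it.

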